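# Seat a paper-feed clutch on its stopper pin

### The arm

A 6-joint arm with a two-finger parallel gripper is mounted at the origin on a cart in front of the work surface, level with it; the furniture and walls round the work are solid. World frame = base frame: x ahead of the robot, y to its left, z up, the work surface at z = 0. Lengths are in mm, angles in rad, forces in N, time in s.
With the tool pointing down it reaches from about 350 to 875 mm from the base axis. Payload 4.2 kg.
Tool frame: the origin (TCP) lies midway between the tips of the shut fingers; the grasp point (between the pads) lies 19 mm behind it; y points along the fingers, x is the direction in which the jaws open and shut, and the axes are right-handed (so a half turn about y gives the same grasp; the last joint's range is limited). The gripper opens to 85 mm and grips with 20 to 120 N. Pads are 22 mm wide; open, the fingers measure 114 mm over their backs; the gripper's body (76 mm by 85 mm) begins 54 mm behind the grasp point. The pads swing forward as they close: fully open they stand 13 mm farther back than shut.
Start: joints at [-0.957, 0.385, 0.008, 0, -1.194, -0.259], TCP at [217.141, -586.045, 231.312] pointing down, gripper open.
Joint ranges: [-3.14, 3.14], [-1.21, 2.06], [-1.07, 1.41], [-3.16, 2.05], [-2.99, -0.16], [-3.1, 3.1]. Speed limits (rad/s): [2.79, 2.79, 3.14, 3.14, 3.14, 3.14].

### API

Orientations are given as a unit quaternion [x, y, z, w].
In Python, from bench import read_state, get_image, job_done gives the robot as it stands.
- The arm moves only by the tool play_rows, never from a script. Its argument "series" is a list of rows, each a list of 7 numbers: the shift along the tool's x, y, z in m, then the turn, a rotation vector about the tool's x, y, z in rad, then the finger opening in m, from 0 to 0.0854. In form: [[x, y, z, wx, wy, wz, claw], ...]. A call has 1 to 10 rows; each row shifts and turns the pose as measured when the row begins, along the tool's axes as they then stand; what a row does not reach is not made up. A row lasts 1/10 s, in which the tool goes at most 50 mm and 8.59 degrees, less where a joint would pass 70% of its speed; a pose out of reach is approached as far as the arm can. A call with a gripper value outside its range is refused whole. The fingers move at their own pace and stop on an object; the grip force is fixed at half the most. Time passes only in rows, so rows that do not move let the fingers close. It gives the time, the measured TCP pose, the force and the opening at its end, in the units of the state.
- read_state(): the state, without advancing time (a new reading comes with each control period).
- get_image(name): name is "scene" or "top" or "wrist"; returns a dict with "color" (420x560x3 uint8, red, green, blue), "intrinsics" (3x3 intrinsics, pixels), "D" ([k1, k2, p1, p2, k3] as OpenCV has them; the pictures are not rectified), "origin" and "orientation" of the camera in the world. Camera axes: x right, y down, z forward; pixel columns grow to the right and rows downward; lengths in mm; the calibration is good to about 2 mm. A picture is of the moment at which its call begins. There is no depth.
- job_done(): hands the job in, once; it reports no verdict.
The state is a dict: "clock": time; "joints": joint angles; "joint_vel": joint speeds; "joint_efforts": joint torques, N m; "position": TCP position; "ee_rot": TCP orientation; "contact_force": force on the tool from outside, world axes, zero at the start; "wrist_torque": the same for the moment, N m; "gripper_width": finger opening in mm.
Only numpy, scipy, OpenCV 4.12 (cv2) and the standard library are available. Lean on these libraries where they do the work, as an engineer would, in place of code of your own. Each camera call takes 0.05 s, during which the arm holds its last target. There are 200 camera calls.

### The job

A copier's drive unit lies on its back on the worktop, and the round paper-feed clutch on its shaft is not yet home: it stands high because the notch in its rim is not over the stopper pin. Push the clutch round with a fingertip, for instance against the side of its connector socket, until the notch is over the pin, then press the clutch down until it is fully home with the pin in the notch. Do not pull the clutch up, do not force it down hard onto the pin, and leave the things lying about where they are.

Things in the scene. Friction and masses are not known exactly. Their poses are not given: they have to be found in the camera images.
- drive_unit: copier drive unit, fixed: steel sheet frame 130 mm (its x) by 180 mm (its y), face 15 mm above the worktop; origin under the frame's middle, z up. Motor can (43 mm across, top 49 mm high) at its x = +12, y = -58 mm; a steel shaft 10 mm thick, top 74 mm high, at x = +4, y = +40 mm carries the clutch. Flat gears under the clutch reach 27 mm high.
- pin_top (a point): top of the stopper pin: upright steel pin 9 mm thick with a domed head, top 37 mm above the worktop, on a small dark bracket; fixed 43 mm from the shaft's axis on the unit's -x side, under the clutch's rim. Its head guides the notch in from up to about 4 mm off.
- clutch_notch (a point): middle of the notch, at the flange's underside, 43 mm from the shaft's axis; its x axis points to the shaft, z up. The clutch: a dark flange 90 mm across, 8 mm thick, with a black can 72 mm across on it, top 22 mm above the flange's underside. Notch 13 mm wide, open outward, cut through from rim to can. Flange's underside: 38 mm above the worktop as found, 28 mm when home.
- clutch_socket (a point): middle of the top of the clutch's connector socket: white block fixed on the flange, 50 mm from the shaft's axis, 110 degrees clockwise (from above) of the notch; 16 mm wide along the rim, from 34 to 60 mm off the axis, top 23 mm above the flange's underside (61 mm above the worktop as found). Both flat sides are free to be pushed.
- clutch_face (a point): centre of the top face of the clutch's white output gear (32 mm across, 32 mm above the flange's underside), on the shaft's axis; the shaft's end sticks out 4 mm above it as found and 14 mm when the clutch is home. The gear slides on the shaft with the clutch but does not turn.
- clutch (a joint): angle of the clutch about the upright shaft, rad: 0 when the notch is over the pin, growing counter-clockwise seen from above. It starts between 0.5 and 1.3, so the clutch must be turned clockwise. It turns with a little friction (about 0.04 N m) and stays where it is left.
- clutch_hub (a joint): how far the clutch has been pressed down on the shaft, m: 0 as found, 0.010 fully home against a solid stop; negative if it is pulled up. A push fit: it takes about 6 N to slide, anywhere on its top, and stays where it is left. Off the pin it is blocked after 1 to 2 mm.
- clip_tub: bystander: round tub with a black lid, 55 mm across, 37 mm tall, left of the unit; origin at the centre of its underside
- staples_box: bystander: small carton 51 x 75 x 24 mm right of the unit; origin at the centre of its underside
- screwdriver: bystander: screwdriver 160 mm long lying on the worktop at the right
- sticky_pad: bystander: pad of sticky notes 76 x 76 x 14 mm at the left; origin at the centre of its underside

How it is judged:
By the outcome, as a careful person would: the job done as asked, in the order asked, and still so for the second after the job is handed in, with the robot touching nothing.
It also fails if it takes over 45 s, if anything falls off the work surface, if the arm or the gripper's body presses on something with over 40 N, if the wrist force passes 120 N, or if a joint passes its speed limit or range.

## Working session

There is one attempt and no reset: what is moved stays moved. The work goes in short steps, Python scripts to look and compute and a tool call to move; the robot and the scene stay as the last step left them, time stands still between calls to the robot, and variables do not carry over. Pictures are saved under pics/ and viewed, about 8 in all and at most 12, crops included, and the job is handed in when it is done.

Besides the shell and the picture viewer there is one more tool, called as name(argument=value, ...) on one line, values as JSON. play_rows: Moves the arm, as the interface text tells. Its arguments: {"type":"object","properties":{"series":{"type":"array","items":{"type":"array","items":{"type":"number"}}}},"required":["series"]}

```bash
mkdir -p pics; cat > h.py <<'E'
import numpy as np,cv2,pickle
from bench import read_state,get_image,job_done
from scipy.spatial.transform import Rotation as R
def snap(n,f):
    d=get_image(n);cv2.imwrite(f'pics/{f}.png',d['color'][:,:,::-1]);pickle.dump(d,open(f'pics/{f}.pkl','wb'));return d
def load(f): return pickle.load(open(f'pics/{f}.pkl','rb'))
def rot(q):
    q=np.array(q,float); return R.from_quat(q).as_matrix() if q.size==4 else q.reshape(3,3)
def ray(d,uv):
    p=cv2.undistortPoints(np.array([[uv]],float),np.array(d['intrinsics'],float),np.array(d['D'],float))[0,0]
    return np.array(d['origin'],float),rot(d['orientation'])@np.array([p[0],p[1],1])
def at_z(d,uv,z):
    o,v=ray(d,uv);return o+v*(z-o[2])/v[2]
def tri(obs):
    A=np.zeros((3,3));b=np.zeros(3)
    for d,uv in obs:
        o,v=ray(d,uv);v=v/np.linalg.norm(v);P=np.eye(3)-np.outer(v,v);A+=P;b+=P@o
    return np.linalg.solve(A,b)
def proj(d,p):
    M=rot(d['orientation']).T;r=cv2.Rodrigues(M)[0];t=-M@np.array(d['origin'],float)
    return cv2.projectPoints(np.array([p],float),r,t,np.array(d['intrinsics'],float),np.array(d['D'],float))[0][0,0]
E
python3 - <<'E'
from h import *
a=snap('top','t0');b=snap('scene','s0')
for d in(a,b):print(d['origin'],d['orientation'],np.array(d['intrinsics']).tolist())
s=read_state();print(s['ee_rot'],s['clock'],s['contact_force'])
E
```

```text
[ 374.10991495   34.4635776  1078.66953375] [-0.69969035  0.71204888 -0.03392866  0.04763036] [[392.3875785544548, 0.0, 283.570544894675], [0.0, 392.3875785544548, 214.73934574683332], [0.0, 0.0, 1.0]]
[-256.84968853 1100.97715451  643.94362128] [-0.25989959  0.79939161 -0.51558773  0.16611606] [[432.2104253119825, 0.0, 278.70903862816203], [0.0, 432.2104253119825, 208.32154340136665], [0.0, 0.0, 1.0]]
[ 0.40336984  0.58072711 -0.57999258 -0.40454593] 0.1 [-0.08591009  0.09043201 -0.71293379]
```

View pics/t0.png

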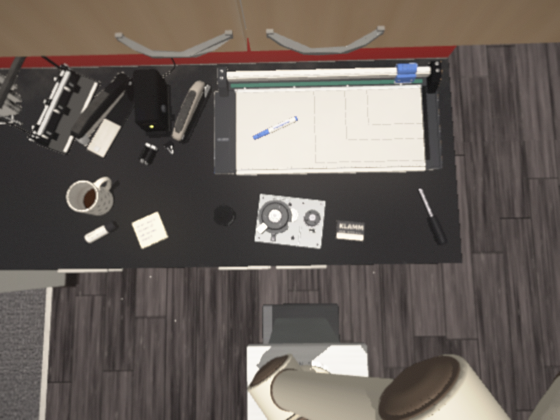

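View pics/s0.png

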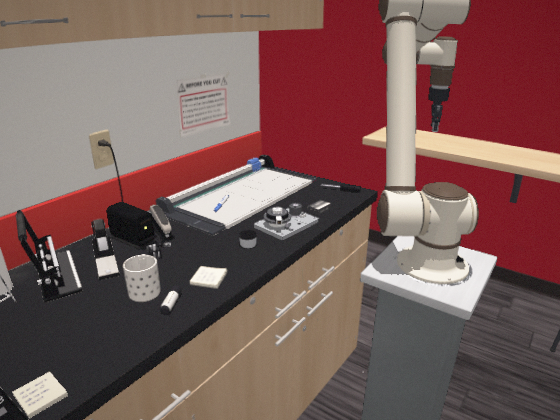

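Top view: drive unit around (290,221), clutch near (275,215), white socket about (263,228). Scene view: the unit is at (287,222). I'll zoom both.

```bash
python3 - <<'E'
from h import *
a=load('t0')['color'][180:260,240:340,::-1];b=load('s0')['color'][190:250,240:340,::-1]
cv2.imwrite('pics/c0.png',np.vstack([cv2.resize(a,None,fx=5,fy=5,interpolation=2)[:400],cv2.resize(b,None,fx=5,fy=5,interpolation=2)])[:600*2:1] if 0 else np.hstack([cv2.resize(a,None,fx=5,fy=5,interpolation=2),cv2.resize(b[:,:60],None,fx=5,fy=5,interpolation=2)[:400] if 0 else cv2.copyMakeBorder(cv2.resize(b[10:50,15:75],None,fx=5,fy=5,interpolation=2),0,200,0,0,0)]))
d=load('t0')
for n,uv,z in[('corner1',(258.5,194.5),15),('c2',(325.5,200),15),('shaft',(274.8,215),74),('sock',(262.5,228.5),61)]:print(n,at_z(d,uv,z))
E
```

```text
corner1 [554.90181343 122.11403494  15.        ]
c2 [536.03827578 -61.24415025  15.        ]
shaft [490.50175713  75.64246422  74.        ]
sock [457.22880327 108.70141953  61.        ]
```

View pics/c0.png

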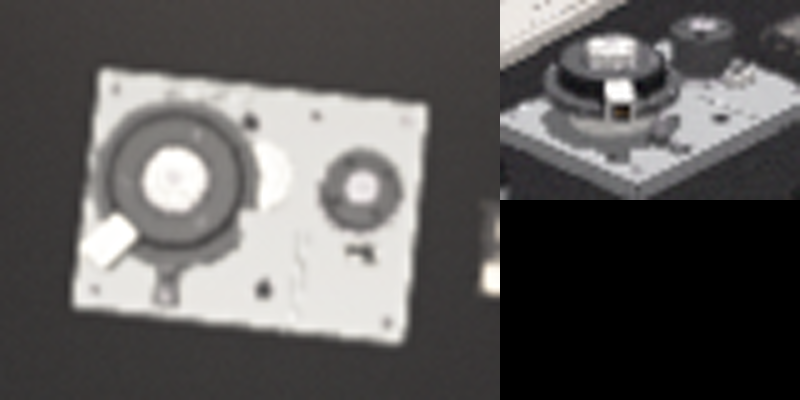

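Crop: unit corners at about (100,68), (428,103), (403,344), (73,308). The shaft is at (175,178) and the pin bracket at (165,285), straight below the clutch. The socket is at (109,240) and the notch probably at (243,212), which makes the clutch angle about 1.2 rad. The socket has to go clockwise, towards image left and up.

```bash
python3 - <<'E'
from h import *
d=load('t0');f=lambda x,y,z:at_z(d,(240+(x+.5)/5-.5,180+(y+.5)/5-.5),z)
TL,TR,BR,BL=[f(*p,15) for p in((100,68),(428,103),(403,344),(73,308))]
c=(TL+TR+BR+BL)/4;ey=(TL-TR+BL-BR);ey/=np.linalg.norm(ey);ex=np.array([ey[1],-ey[0],0])
print('c',c,'ex',ex,np.linalg.norm(TL-TR),np.linalg.norm(TL-BL))
sh=c+4*ex+40*ey;print('shaft from unit',sh,'seen',f(175,178,72))
s=f(109,240,61);n=f(243,212,46)
g=f(175,178,72)
ang=lambda v:np.degrees(np.arctan2(v[1],v[0]))
print('sock',s,np.linalg.norm((s-sh)[:2]),ang(s-sh),'notch',np.linalg.norm((n-sh)[:2]),ang(n-sh),'pin',ang(-ex), (sh-43*ex))
st=read_state();print(R.from_quat(st['ee_rot']).as_matrix().round(3))
E
```

```text
c [481.30056732  37.5950691   15.        ] ex [ 0.99202288 -0.12605794  0.        ] 180.92507144887924 132.55917184094446
shaft from unit [490.31097628  76.77175261  15.        ] seen [490.22294706  76.24865086  72.        ]
sock [459.63043976 111.54563368  61.        ] 46.373679237589606 131.42153506049615 notch 38.57468684397085 -114.26558071035373 pin 172.75814565935286 [447.65399239  82.19224385  15.        ]
[[-0.347 -0.001 -0.938]
 [ 0.938  0.002 -0.347]
 [ 0.002 -1.     0.   ]]
```

play_rows(series=[[0.035,0,-0.0325,0,0,0,0],[0.035,0,-0.0325,0,0,0,0],[0.035,0,-0.0325,0,0,0,0],[0.035,0,-0.0325,0,0,0,0],[0.035,0,-0.0325,0,0,0,0],[0.035,0,-0.0325,0,0,0,0],[0.035,0,-0.0325,0,0,0,0],[0.035,0,-0.0325,0,0,0,0],[0.035,0,-0.0325,0,0,0,0],[0.035,0,-0.0325,0,0,0,0]])

```text
clock: 1.1
position: [403.2, -132.8, 225.9]
ee_rot: [0.404, 0.579, -0.577, -0.411]
contact_force: [1.0, -0.7, -1.2]
gripper_width: 0.1
```

play_rows(series=[[0.035,0,-0.0325,0,0,0,0],[0.035,0,-0.0325,0,0,0,0],[0.035,0,-0.0325,0,0,0,0],[0,0,0,0,-0.14,0,0],[0,0,0,0,-0.14,0,0],[0,0,0,0,-0.14,0,0],[0,0,0,0,-0.14,0,0],[0,0,0,0,-0.14,0,0],[0,0,0,0,-0.14,0,0],[0,0,0,0,-0.14,0,0]])

```text
clock: 2.1
position: [460.2, 12.2, 223.5]
ee_rot: [0.065, 0.706, -0.701, -0.074]
contact_force: [1.3, 0.4, -0.2]
gripper_width: 0.5
```

play_rows(series=[[0,0,0,0,-0.14,0,0],[0,0,0,0,-0.14,0,0],[0,0,0,0,-0.14,0,0],[0,0,0,0,-0.14,0,0],[0,0,0,0,-0.14,0,0],[0,0,0,0,-0.14,0,0],[0,0,0,0,-0.14,0,0]])

```text
clock: 2.8
position: [457.6, 11.8, 220.7]
ee_rot: [-0.288, 0.653, -0.643, 0.278]
contact_force: [0.3, 0.8, -0.0]
gripper_width: -0.1
```

```bash
cat >> h.py <<'E'
def st():
    s=read_state();M=rot(s['ee_rot']);print('t',s['clock'],'pos',np.round(s['position'],1),'xang',np.degrees(np.arctan2(M[1,0],M[0,0])).round(2),'ydir',M[:,1].round(3),'F',np.round(s['contact_force'],1),'w',s['gripper_width'],'j',np.round(s['joints'],2));return s,M
def togo(tx,ty,tz,xa):
    s,M=st();d=np.array([tx,ty,tz])-s['position']
    a=(xa-np.degrees(np.arctan2(M[1,0],M[0,0]))+180)%360-180
    print('tool shift mm',(M.T@d).round(1),'turn y rad',round(-np.radians(a),3))
E
python3 - <<'E'
from h import *
d=snap('wrist','w1');print(d['origin'],rot(d['orientation']).round(3).tolist());st()
E
```

```text
[511.95332697 -36.98172297 362.76101141] [[-0.68, -0.698, -0.224], [-0.733, 0.65, 0.198], [0.007, 0.299, -0.954]]
t 2.85 pos [457.5  11.8 220.6] xang -132.58 ydir [-0.019  0.007 -1.   ] F [-0.8 -0.8 -0.2] w -0.16632584919880714 j [ 0.37  0.12 -0.38 -0.01 -1.09  0.46]
```

View pics/w1.png

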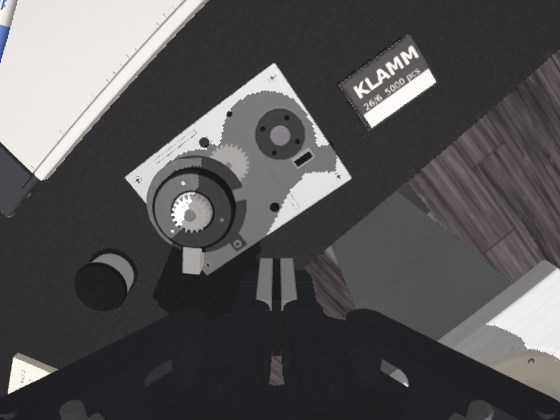

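Wrist view: clutch centred near (190,212), socket at (193,260), pin bracket at (238,243), fingers at (277,290). I'll zoom in on the clutch.

```bash
python3 - <<'E'
from h import *
d=load('w1');cv2.imwrite('pics/c1.png',cv2.resize(d['color'][140:290,130:290,::-1],None,fx=4,fy=4,interpolation=2))
print('shaft proj',proj(d,[490.3,76.5,74]))
E
```

```text
shaft proj [190.78353881 214.28265529]
```

View pics/c1.png

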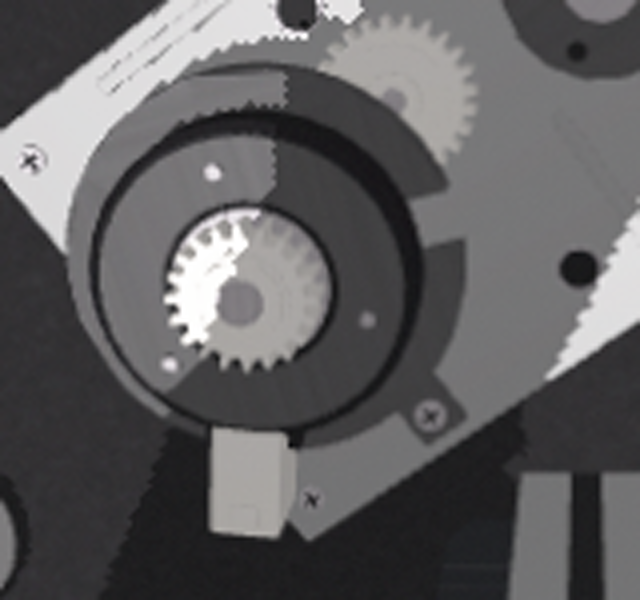

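The notch mouth is at (456,212) in the crop, between corners (448,187) and (465,238). The socket top centre is at (247,483) and the shaft at (240,302), which agrees with the projection.

```bash
python3 - <<'E'
from h import *
d=load('w1');t=load('t0');f=lambda x,y:(130+(x+.5)/4-.5,140+(y+.5)/4-.5)
g=lambda x,y:(240+(x+.5)/5-.5,180+(y+.5)/5-.5)
ang=lambda v:np.degrees(np.arctan2(v[1],v[0]))
sh=at_z(d,f(240,302),74);print('shaft',sh,'tri',tri([(d,f(240,302)),(t,g(175,178))]))
print('sock tri',tri([(d,f(247,483)),(t,g(109,240))]))
for n,p,z in[('notch',(456,212),46),('sock',(247,483),61)]:
    q=at_z(d,f(*p),z);print(n,q,np.linalg.norm((q-sh)[:2]),ang(q-sh))
a=np.radians(131.5);r=np.array([np.cos(a),np.sin(a)]);tt=np.array([-r[1],r[0]])
print(r*52+tt*36+sh[:2])
p=r*52+tt*36+sh[:2];togo(p[0],p[1],90,221.5)
E
```

```text
shaft [490.45722414  77.74348963  74.        ] tri [490.17306082  76.3176863   76.84686775]
sock tri [459.53522795 111.4064898   64.3658877 ]
notch [469.92470182  38.24948232  46.        ] 44.512482361792316 -117.46945077169063
sock [459.12736417 113.20775082  61.        ] 47.32096731435821 131.45804294840332
[429.03857569  92.83486537]
t 2.85 pos [457.5  11.8 220.6] xang -132.58 ydir [-0.019  0.007 -1.   ] F [-0.8 -0.8 -0.2] w -0.16632584919880714 j [ 0.37  0.12 -0.38 -0.01 -1.09  0.46]
tool shift mm [-41.4 131.7 -73.4] turn y rad 0.103
```

play_rows(series=[[-0.0085,0.026,-0.0145,0,0.02,0,0],[-0.0085,0.026,-0.0145,0,0.02,0,0],[-0.0085,0.026,-0.0145,0,0.02,0,0],[-0.0085,0.026,-0.0145,0,0.02,0,0],[-0.0085,0.026,-0.0145,0,0.02,0,0],[0,0,0,0,0,0,0],[0,0,0,0,0,0,0]])

```text
clock: 3.55
position: [434.5, 96.1, 88.2]
ee_rot: [-0.249, 0.667, -0.66, 0.24]
contact_force: [-0.4, 0.5, 0.4]
gripper_width: 0.2
```

```bash
python3 - <<'E'
from h import *
togo(429,93,50.5,221.5)
E
```

```text
t 3.55 pos [434.5  96.1  88.2] xang -139.56 ydir [-0.016  0.006 -1.   ] F [-0.4  0.5  0.4] w 0.2105026303044349 j [ 0.58  0.26 -0.59 -0.02 -0.73  0.15]
tool shift mm [ 5.9 37.8 -0.7] turn y rad -0.018
```

play_rows(series=[[0.006,0,-0.001,0,-0.018,0,0],[0,0.019,0,0,0,0,0],[0,0.019,0,0,0,0,0],[0,0,0,0,0,0,0]])

```text
clock: 3.95
position: [431.2, 92.3, 54.0]
ee_rot: [-0.251, 0.666, -0.657, 0.249]
contact_force: [-0.9, -0.2, 0.5]
gripper_width: -0.0
```

```bash
python3 - <<'E'
from h import *
togo(429,93,50.5,221.5)
snap('wrist','w2')
E
```

```text
t 3.95 pos [431.2  92.3  54. ] xang -138.59 ydir [-0.007  0.011 -1.   ] F [-0.9 -0.2  0.5] w -0.03042226179757819 j [ 0.57  0.31 -0.65 -0.02 -0.61  0.17]
tool shift mm [ 1.2  3.6 -1.9] turn y rad -0.002
```

View pics/w2.png

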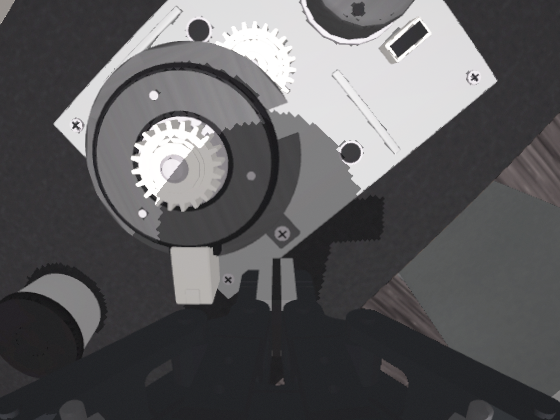

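The shut fingers' tip is at about (277,262). Beside it, the socket's right face is at x≈217, so the gap is clear. I'll lower slightly, close the gap and start the arc.

play_rows(series=[[0,0.0025,-0.001,0,0,0,0],[-0.005,0,0,0,0,0,0],[-0.005,0,0,0,0,0,0],[-0.0053,0,-0.0022,0,0.1,0,0],[-0.0053,0,-0.0022,0,0.1,0,0],[-0.0053,0,-0.0022,0,0.1,0,0],[-0.0053,0,-0.0022,0,0.1,0,0],[0,0,0,0,0,0,0]])

```text
clock: 4.8
position: [456.4, 121.4, 58.5]
ee_rot: [-0.107, 0.704, -0.693, 0.11]
contact_force: [-0.8, 0.4, -0.1]
gripper_width: 0.1
```

```bash
cat >> h.py <<'E'
SH=np.array([490.3,76.8])
def arc():
    s,M=st();q=M.T@np.append(s['position'][:2]-SH,0);print('tang(x)',q[0].round(1),'radial(-z)',-q[2].round(1),'radial ang',np.degrees(np.arctan2(-M[1,2],-M[0,2])).round(1))
E
python3 - <<'E'
from h import *
arc();d=snap('wrist','w3')
E
```

```text
t 4.8 pos [456.4 121.4  58.5] xang -162.36 ydir [ 0.003  0.016 -1.   ] F [-0.8  0.4 -0.1] w 0.08229587912088034 j [ 0.6   0.34 -0.58 -0.02 -0.64 -0.27]
tang(x) 18.8 radial(-z) 52.8 radial ang 107.6
```

View pics/w3.png

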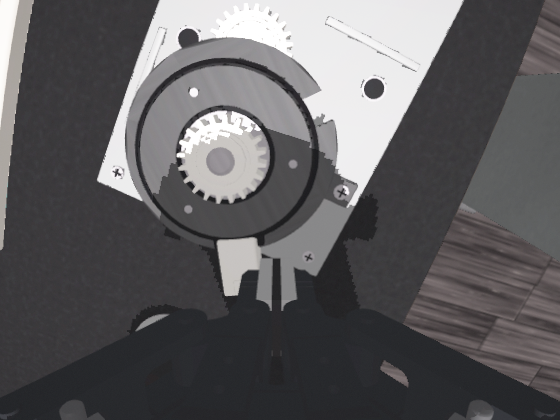

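The finger now touches the socket's right side (x≈257) and the notch has moved to about (325,100). The tool has crept up to z 58.5, so I'll back off, lower it and carry on.

play_rows(series=[[0.002,0.0,0,0,0,0,0],[0,0.0045,0,0,0,0,0],[0,0.0045,0,0,0,0,0],[0,0,0,0,0,0,0]])

```text
clock: 5.25
position: [455.5, 121.4, 52.0]
ee_rot: [-0.108, 0.704, -0.692, 0.115]
contact_force: [-3.0, -1.5, 8.6]
gripper_width: -0.2
```

```bash
python3 - <<'E'
from h import *
arc()
E
```

```text
t 5.25 pos [455.5 121.4  52. ] xang -161.88 ydir [ 0.007  0.018 -1.   ] F [-3.  -1.5  8.6] w -0.23891447358493728 j [ 0.6   0.35 -0.59 -0.02 -0.62 -0.27]
tang(x) 19.2 radial(-z) 53.2 radial ang 108.1
```

8.6 N upward: the wider part of the finger is probably resting on the socket top. I'll raise a little, then look.

play_rows(series=[[0.001,-0.003,0,0,0,0,0],[0,0,0,0,0,0,0]])

```text
clock: 5.45
position: [454.4, 120.9, 55.2]
ee_rot: [-0.108, 0.704, -0.692, 0.115]
contact_force: [-0.6, -0.5, -0.1]
gripper_width: -0.0
```

```bash
python3 - <<'E'
from h import *
arc();d=snap('wrist','w4')
cv2.imwrite('pics/c4.png',cv2.resize(d['color'][130:330,150:350,::-1],None,fx=3,fy=3,interpolation=2))
E
```

```text
t 5.45 pos [454.4 120.9  55.2] xang -161.82 ydir [ 0.007  0.018 -1.   ] F [-0.6 -0.5 -0.1] w -0.034157966256449644 j [ 0.6   0.34 -0.59 -0.02 -0.62 -0.27]
tang(x) 20.4 radial(-z) 53.1 radial ang 108.2
```

View pics/c4.png

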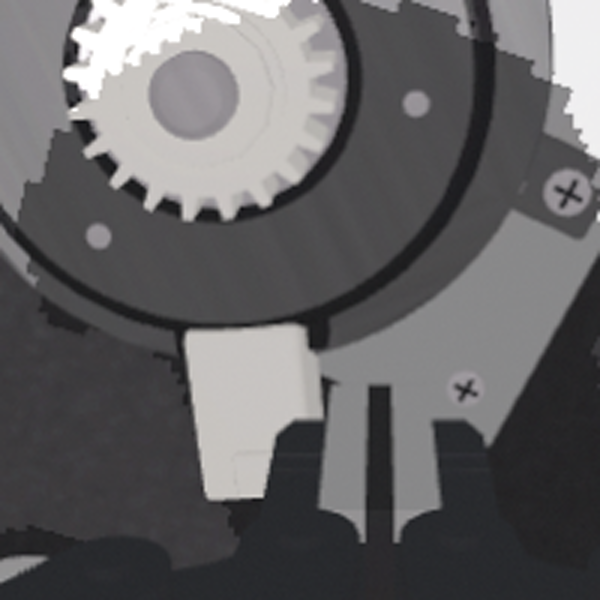

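The pads (light) are the thin tip. The dark holders, which start about 9 mm up, had touched the socket top. I'll keep the TCP at z ≈ 55–57 and sweep on.

play_rows(series=[[-0.0055,0.0007,-0.0017,0,0.1,0,0],[-0.0055,0.0007,-0.0017,0,0.1,0,0],[-0.0055,0.0007,-0.0017,0,0.1,0,0],[-0.0055,0.0007,-0.0017,0,0.1,0,0]])

```text
clock: 5.9
position: [468.2, 129.6, 52.0]
ee_rot: [0.032, 0.711, -0.702, -0.037]
contact_force: [-8.2, 4.8, 14.5]
gripper_width: 0.3
```

```bash
python3 - <<'E'
from h import *
arc()
E
```

```text
t 5.9 pos [468.2 129.6  52. ] xang 174.4 ydir [-0.007  0.013 -1.   ] F [-8.2  4.8 14.5] w 0.27208194959479554 j [ 0.6   0.37 -0.54 -0.02 -0.65 -0.67]
tang(x) 27.1 radial(-z) 50.3 radial ang 84.4
```

play_rows(series=[[0.001,-0.0045,0,0,0,0,0],[0,0,0,0,0,0,0]])

```text
clock: 6.1
position: [467.5, 130.3, 56.5]
ee_rot: [0.032, 0.711, -0.702, -0.037]
contact_force: [-1.2, 0.2, 0.2]
gripper_width: -0.4
```

```bash
python3 - <<'E'
from h import *
arc();d=snap('wrist','w5')
cv2.imwrite('pics/c5.png',cv2.resize(d['color'][70:330,130:390,::-1],None,fx=2.3,fy=2.3,interpolation=2))
E
```

```text
t 6.1 pos [467.5 130.3  56.5] xang 174.42 ydir [-0.007  0.013 -1.   ] F [-1.2  0.2  0.2] w -0.4375700228865115 j [ 0.6   0.37 -0.54 -0.02 -0.66 -0.68]
tang(x) 27.9 radial(-z) 51.1 radial ang 84.4
```

View pics/c5.png

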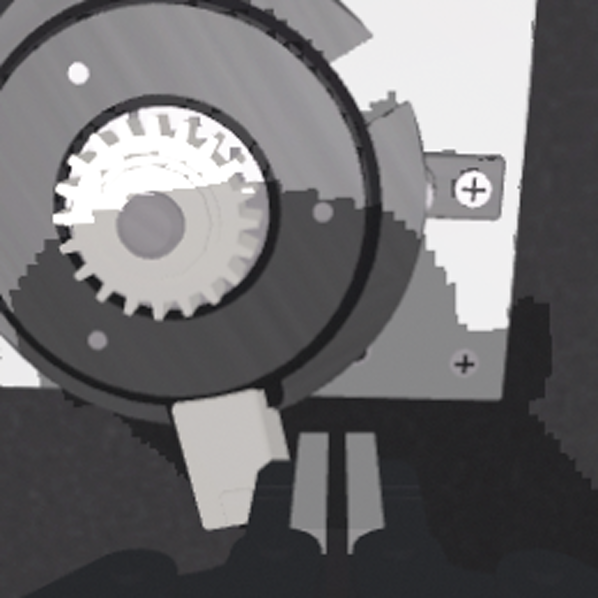

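The notch mouth is at (391,70) in the crop, the pin edge at about (430,190) and the shaft at (150,225). Roughly 25–30° remain.

```bash
python3 - <<'E'
from h import *
d=load('w5');f=lambda x,y:(130+(x+.5)/2.3-.5,70+(y+.5)/2.3-.5)
sh=at_z(d,f(150,225),74);print(sh)
ang=lambda v:np.degrees(np.arctan2(v[1],v[0]))%360
for n,p,z in[('n1',(372,37),45.5),('n2',(410,103),45.5),('s inner',(218,396),60.5),('s outer',(225,527),60.5),('pin edge',(430,190),36),('tip',(336,434),56.5)]:
    q=at_z(d,f(*p),z);v=q-sh;print(n,q.round(1),np.linalg.norm(v[:2]).round(1),ang(v).round(1))
E
```

```text
[489.93523724  78.01365447  74.        ]
n1 [453.1  53.7  45.5] 44.1 213.4
n2 [447.4  65.6  45.5] 44.3 196.3
s inner [486.  111.4  60.5] 33.6 96.7
s outer [488.5 137.5  60.5] 59.5 91.4
pin edge [444.   82.8  36. ] 46.2 174.1
tip [466.3 122.6  56.5] 50.4 118.0
```

play_rows(series=[[-0.005,0,-0.0023,0,0.064,0,0],[-0.005,0,-0.0022,0,0.064,0,0],[-0.005,0,-0.002,0,0.064,0,0],[-0.005,0,-0.0019,0,0.064,0,0]])

```text
clock: 6.55
position: [482.5, 132.5, 53.5]
ee_rot: [0.12, 0.697, -0.694, -0.135]
contact_force: [-4.4, 3.3, 3.9]
gripper_width: -0.1
```

```bash
cat >> h.py <<'E'
def pol(r=53,pa=80.5,z=56,ta=62.8):
    SH=np.array([490.1,77.2]);s=read_state();v=s['position'][:2]-SH;print('polar',np.degrees(np.arctan2(v[1],v[0])).round(1),np.linalg.norm(v).round(1))
    a=np.radians(pa);p=SH+57*np.array([np.cos(a),np.sin(a)]);togo(p[0],p[1],z,ta+90)
E
python3 - <<'E'
from h import *
pol()
E
```

```text
polar 97.8 55.8
t 6.55 pos [482.5 132.5  53.5] xang 159.22 ydir [-0.02   0.009 -1.   ] F [-4.4  3.3  3.9] w -0.12858308697030665 j [ 0.58  0.4  -0.49 -0.03 -0.69 -0.92]
tool shift mm [-15.5  -2.8  -6.9] turn y rad 0.112
```

play_rows(series=[[-0.001,-0.0025,0,0,0,0,0],[-0.005,-0.0006,-0.0025,0,0.037,0,0],[-0.005,-0.0006,-0.0023,0,0.037,0,0],[-0.004,-0.0006,-0.0018,0,0.037,0,0]])

```text
clock: 6.95
position: [494.9, 131.0, 55.3]
ee_rot: [-0.155, -0.687, 0.688, 0.177]
contact_force: [-1.3, 0.6, -0.2]
gripper_width: -0.5
```

```bash
python3 - <<'E'
from h import *
pol()
d=snap('wrist','w6')
cv2.imwrite('pics/c6.png',cv2.resize(d['color'][70:330,130:390,::-1],None,fx=2.3,fy=2.3,interpolation=2))
E
```

```text
polar 84.9 54.1
t 6.95 pos [494.9 131.   55.3] xang 152.86 ydir [-0.03   0.006 -1.   ] F [-1.3  0.6 -0.2] w -0.47696766641675814 j [ 0.56  0.41 -0.46 -0.03 -0.72 -1.01]
tool shift mm [-3.  -0.9 -4.2] turn y rad 0.001
```

View pics/c6.png

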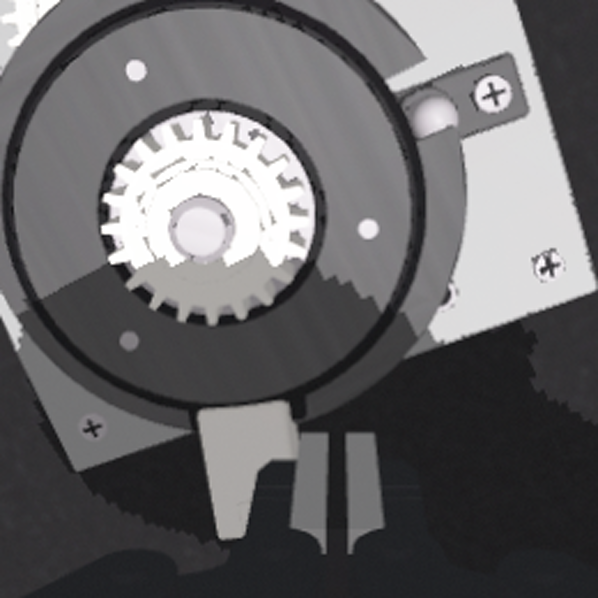

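Notch corners are at (427,65) and (457,127). The pin head, at about (437,112), shows inside the notch, so only a few degrees remain.

```bash
python3 - <<'E'
from h import *
d=load('w6');f=lambda x,y:(130+(x+.5)/2.3-.5,70+(y+.5)/2.3-.5)
sh=at_z(d,f(202,229),74);print(sh)
ang=lambda v:np.degrees(np.arctan2(v[1],v[0]))%360
for n,p,z in[('n1',(427,65),45.5),('n2',(457,127),45.5),('pin',(435,112),36),('hub',(202,229),74)]:
    q=at_z(d,f(*p),z);v=q-sh;print(n,q.round(1),np.linalg.norm(v[:2]).round(1),ang(v).round(1))
E
```

```text
[489.93462658  78.21795258  74.        ]
n1 [446.2  73.4  45.5] 44.0 186.2
n2 [446.   85.6  45.5] 44.5 170.5
pin [447.4  82.3  36. ] 42.8 174.6
hub [489.9  78.2  74. ] 0.0 0.0
```

play_rows(series=[[-0.0021,-0.0003,-0.0007,0,0,0,0],[-0.0021,-0.0003,-0.0007,0,0,0,0],[0,0,0,0,0,0,0]])

```text
clock: 7.3
position: [499.7, 129.7, 55.2]
ee_rot: [-0.154, -0.687, 0.688, 0.176]
contact_force: [-1.0, 0.8, -0.5]
gripper_width: -0.4
```

```bash
python3 - <<'E'
from h import *
pol()
d=snap('wrist','w7')
cv2.imwrite('pics/c7.png',cv2.resize(d['color'][70:330,130:390,::-1],None,fx=2.3,fy=2.3,interpolation=2))
E
```

```text
polar 79.6 53.3
t 7.3 pos [499.7 129.7  55.2] xang 152.99 ydir [-0.03   0.005 -1.   ] F [-1.   0.8 -0.5] w -0.437576103552463 j [ 0.56  0.42 -0.45 -0.03 -0.73 -1.  ]
tool shift mm [ 1.9 -0.8 -3.2] turn y rad 0.003
```

View pics/c7.png

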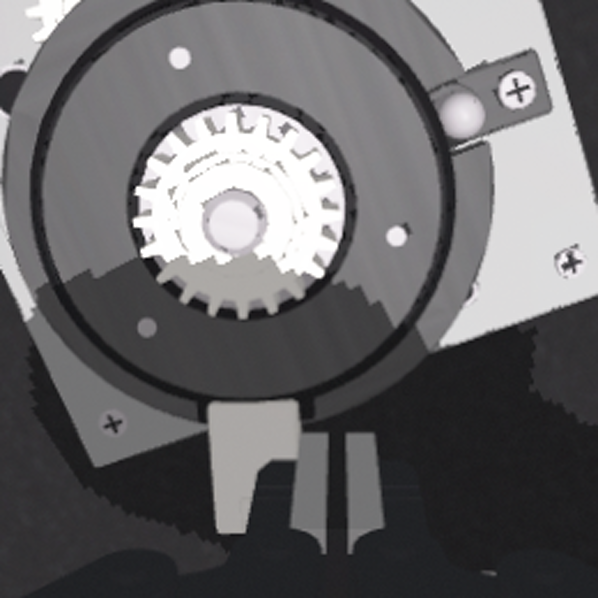

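Now the notch corners are at about (467,75) and (488,143). The pin head, at (463,113), is centred between its edges.

```bash
python3 - <<'E'
from h import *
d=load('w7');f=lambda x,y:(130+(x+.5)/2.3-.5,70+(y+.5)/2.3-.5)
sh=at_z(d,f(236,222),74);print(sh)
ang=lambda v:np.degrees(np.arctan2(v[1],v[0]))%360
for n,p,z in[('n1',(467,75),45.5),('n2',(488,143),45.5),('pin',(462,113),36)]:
    q=at_z(d,f(*p),z);v=q-sh;print(n,q.round(1),np.linalg.norm(v[:2]).round(1),ang(v).round(1))
togo(490,77.5,100,60)
E
```

```text
[489.81952244  78.24366156  74.        ]
n1 [445.4  76.7  45.5] 44.4 182.0
n2 [447.1  89.2  45.5] 44.1 165.7
pin [447.7  83.3  36. ] 42.4 173.2
t 7.35 pos [499.6 129.6  55.2] xang 152.98 ydir [-0.03   0.005 -1.   ] F [-0.6  0.7  0.3] w 0.06423332926588797 j [ 0.56  0.42 -0.45 -0.03 -0.73 -1.  ]
tool shift mm [-13.8 -44.8  51.2] turn y rad 1.623
```

Notch middle 173.9° against pin 173.2°, so they are aligned to about 0.5 mm. I'll back off, lift, straighten the tool and open a little so the pads straddle the shaft.

play_rows(series=[[0.006,0,0,0,0,0,0],[0,-0.015,0,0,0,0,0],[0,-0.025,0,-0.009,0,0.029,0.015],[-0.01,-0.01,0.025,0,0,0,0.015],[-0.01,0,0.025,0,0,0,0.015],[0,0,0,0,0,0,0.015]])

```text
clock: 7.95
position: [488.4, 78.0, 107.0]
ee_rot: [-0.164, -0.688, 0.688, 0.163]
contact_force: [-0.1, 0.3, -0.1]
gripper_width: 15.2
```

```bash
python3 - <<'E'
from h import *
togo(490,77.7,76,153)
E
```

```text
t 7.95 pos [488.4  78.  107. ] xang 153.25 ydir [ 0.001 -0.001 -1.   ] F [-0.1  0.3 -0.1] w 15.22163369613742 j [ 0.49  0.3  -0.48  0.   -0.79 -0.96]
tool shift mm [-1.5 31.  -0.4] turn y rad 0.004
```

play_rows(series=[[-0.0015,0.01,0,0,0,0,0.015],[0,0.01,0,0,0,0,0.015],[0,0.01,0,0,0,0,0.015],[0,0,0,0,0,0,0.015]])

```text
clock: 8.35
position: [489.3, 78.4, 73.9]
ee_rot: [-0.164, -0.688, 0.688, 0.163]
contact_force: [-0.4, 0.4, -0.2]
gripper_width: 14.9
```

```bash
python3 - <<'E'
from h import *
togo(490,77.7,68,153)
E
```

```text
t 8.35 pos [489.3  78.4  73.9] xang 153.31 ydir [ 0.001 -0.001 -1.   ] F [-0.4  0.4 -0.2] w 14.853978737930369 j [ 0.49  0.35 -0.51  0.   -0.71 -0.96]
tool shift mm [-0.9  5.9  0.3] turn y rad 0.005
```

Centred. Now I'll press in small steps and watch the force.

play_rows(series=[[-0.0008,0.002,0,0,0,0,0.015],[0,0.002,0,0,0,0,0.015],[0,0.002,0,0,0,0,0.015]])

```text
clock: 8.65
position: [490.1, 78.7, 66.8]
ee_rot: [-0.162, -0.687, 0.689, 0.163]
contact_force: [-2.1, -2.1, 4.6]
gripper_width: 14.6
```

play_rows(series=[[0,0.002,0,0,0,0,0.015],[0,0.002,0,0,0,0,0.015]])

```text
clock: 8.85
position: [490.1, 78.6, 63.4]
ee_rot: [-0.162, -0.687, 0.689, 0.163]
contact_force: [-1.7, 0.4, 4.5]
gripper_width: 14.8
```

play_rows(series=[[0,0.002,0,0,0,0,0.015],[0,0.002,0,0,0,0,0.015]])

```text
clock: 9.05
position: [490.2, 78.6, 60.2]
ee_rot: [-0.163, -0.687, 0.689, 0.162]
contact_force: [-7.0, 0.4, 22.1]
gripper_width: 15.1
```

play_rows(series=[[0,0.002,0,0,0,0,0.015],[0,0.0015,0,0,0,0,0.015]])

```text
clock: 9.25
position: [490.2, 78.6, 60.2]
ee_rot: [-0.162, -0.687, 0.69, 0.162]
contact_force: [-5.9, 0.5, 13.1]
gripper_width: 15.0
```

It's against a solid stop at z 60.2, and the gear's home height is 60. I'll lift off and check.

play_rows(series=[[0,-0.003,0,0,0,0,0.015],[0,-0.015,0,0,0,0,0.015],[0,-0.03,0,0,0,0,0.015],[0.03,-0.03,-0.03,0,0,0,0.015],[0.03,-0.03,-0.03,0,0,0,0.015],[0.03,-0.02,-0.03,0,0,0,0.015],[0,0,0,0,0,0,0.015]])

```text
clock: 9.95
position: [450.9, 203.1, 189.5]
ee_rot: [0.165, 0.688, -0.687, -0.163]
contact_force: [-0.4, -0.6, -0.5]
gripper_width: 15.4
```

```bash
python3 - <<'E'
from h import *
st();d=snap('wrist','w8');s=snap('scene','s8')
c=proj(d,[490,78,40]).round().astype(int);print(c)
x,y=np.clip(c-85,0,[560-170,420-170]);print(x,y)
A=cv2.resize(d['color'][y:y+170,x:x+170,::-1],(500,500),interpolation=2)
def cr(f):return cv2.resize(load(f)['color'][190:240,250:310,::-1],(300,250),interpolation=2)
cv2.imwrite('pics/c8.png',np.hstack([A,np.vstack([cr('s0'),cr('s8')])]))
E
```

```text
t 9.95 pos [450.9 203.1 189.5] xang 153.19 ydir [ 0.002  0.001 -1.   ] F [-0.4 -0.6 -0.5] w 15.376712746590348 j [ 0.75  0.2  -0.37  0.   -1.   -1.22]
[156  74]
71 0
```

View pics/c8.png

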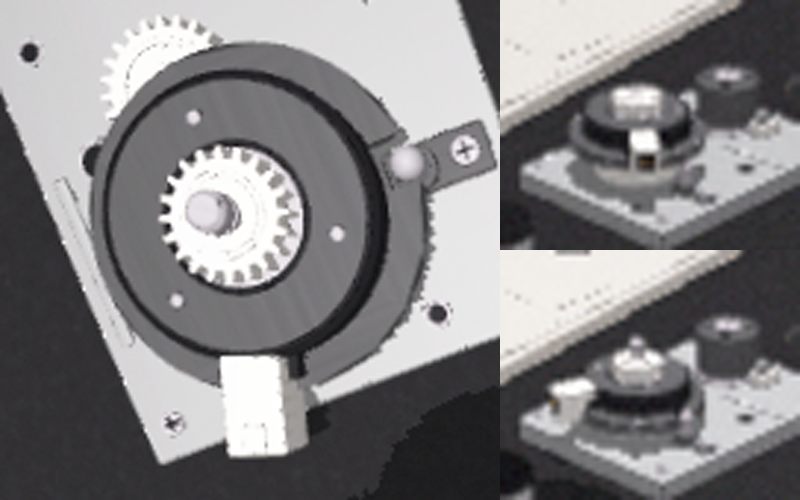

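The pin head at (407,162) sits in the notch, the shaft end stands well above the gear, and the scene view shows the clutch lower than before. I'll do one height check, then hand in.

```bash
python3 - <<'E'
from h import *
d=load('w8');f=lambda x,y:(71+(x+.5)/500*170-.5,(y+.5)/500*170-.5)
q=at_z(d,f(207,212),74);o,v=ray(d,f(234,214))
# height where the gear-centre ray passes nearest the shaft axis
k=-((o-q)[:2]@v[:2])/(v[:2]@v[:2]);print('shaft',q,'gear face z',(o+k*v)[2]);st();job_done()
E
```

```text
shaft [489.72797034  79.0603198   74.        ] gear face z 55.423944725267575
t 10.05 pos [449.7 199.4 186.7] xang 152.99 ydir [-0.004 -0.003 -1.   ] F [-0.7 -1.  -0.5] w 15.022452709089823 j [ 0.75  0.2  -0.37 -0.   -1.   -1.22]
the job is handed in; nothing more can be done
```

The clutch is turned and pressed home with the stopper pin in its notch, and I handed the job in at about 10 s. I pushed the socket round clockwise with the shut fingertips, about 68°. I then pressed the output gear down with the pads either side of the shaft.

**Alignment:** before pressing, the notch middle measured 173.9° and the pin 173.2°, about 0.5 mm apart.

**Pressing:** the clutch slid at about 5 N and came to a solid stop with the fingertips at z 60.2 mm (gear face expected at 60 mm when home). The force peaked at 22 N.

**Final picture:** it shows the pin head in the notch and the shaft end well above the gear. The robot was clear of everything.

**Checks that disagreed or went less well:**
- The last single-view estimate of the gear face height came out at 55 mm instead of 60 mm. It rests on rough pixel readings, so I trusted the solid stop instead.
- While turning, the finger holders rested on the socket top twice, with 9 N and then 14.5 N. The clutch may have been pressed down 1–2 mm early, before the notch was over the pin. I raised the tool each time, and the clutch still turned.
- I did not measure the bystanders again afterwards, but the tool never went near them at low height.

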